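# Secure a sample tube in its cradle with the retaining bar

## Robot

A 6-joint arm with a two-finger parallel gripper is mounted at the origin on the work surface; the furniture and walls round the work are solid. World frame = base frame: x ahead of the robot, y to its left, z up, the work surface at z = 0. Lengths are in m, angles in degrees, forces in N, time in s.
With the tool pointing down it reaches from about 0.25 to 0.725 m from the base axis. Payload 9.7 kg.
Tool frame: the origin (TCP) lies midway between the tips of the shut fingers; the grasp point (between the pads) lies 19 mm behind it; z points along the fingers, y is the direction in which the jaws open and shut (so a half turn about z gives the same grasp; the last joint's range is limited). The gripper opens to 85 mm and grips with 20 to 120 N. Pads are 22 mm wide; open, the fingers measure 114 mm over their backs; the gripper's body (76 mm by 85 mm) begins 54 mm behind the grasp point. The pads swing forward as they close: fully open they stand 13 mm farther back than shut.
Start: joints at [0, 4.979, 10.078, 95.1, 0, 90], TCP at [0.55, -0, 0.231] pointing down, gripper open.
Joint ranges: [-179.16, 179.16], [-48.56, 103.87], [-65.8, 70.77], [-126.05, 130.52], [-82.76, 87.17], [-180, 180]. Speed limits (degrees/s): [127.2, 127.2, 147.25, 180, 180, 180].

## Interface

Orientations are given as [roll, pitch, yaw] about the fixed x, y, z axes, in that order (R = Rz(yaw) Ry(pitch) Rx(roll)).
In Python, from workcell import bot, camera, recognise gives the robot as it stands. The module is installed in compiled form; this text tells all that it offers.
- The arm moves only by the tool apply_moves, never from a script. Its argument "targets" is one flat list of numbers, 7 for each row, row after row: the shift along the world's x, y, z in units of 30 mm (1.0 is 30 mm), then the turn, a rotation vector about the world's x, y, z in units of 6 degrees (1.0 is 6 degrees), then the opening, from 0 (shut) to 1 (fully open). A call has 1 to 5 rows; each row is the pose to reach, as a shift and turn from the pose commanded when the call began; what a row does not reach only later rows make up. A row lasts 1/10 s, in which the tool goes at most 50 mm and 8.59 degrees, less where a joint would pass 70% of its speed; a pose out of reach is approached as far as the arm can. A call with a gripper value outside its range is refused whole. The fingers move at their own pace and stop on an object; "newtons" is the grip in N (left out, the last holds). Time passes only in rows, so rows that repeat a pose let the fingers close. It gives the time, the measured TCP pose, the force and the opening at its end, in the units of the state.
- bot.get_obs(): the state, without advancing time (a new reading comes with each control period).
- camera(name): name is "scene" or "side" or "wrist"; returns a dict with "img" (480x640x3 uint8, red, green, blue), "intrinsics" (3x3 intrinsics, pixels), "origin" and "rotation" of the camera in the world. Camera axes: x right, y up, looking along -z (the intrinsics and any distortion apply to the point x, -y, -z); pixel columns grow to the right and rows downward; lengths in m; the calibration is good to about 2 mm. A picture is of the moment at which its call begins. There is no depth.
- bot.job_done(): hands the job in, once; it reports no verdict.
Trained networks look in the newest picture that a camera, given by its name, has taken for a name from the list of things; names that differ only in an ending like _2 or _b are one class to them, and where a whole thing is asked for, a point or a joint stands for the part that bears it (a point fixed in the world has none). Each returns a list of dicts, best first, with "conf" (0 to 1); they miss things now and then, are a little off and sometimes report something else, mostly with a low value. They report only what shows in the picture. A call takes as long as a camera call.
- recognise(query, camera): "box" ([left, top, right, bottom] in pixels, round what is visible of it).
The state is a dict: "time": time; "q": joint angles; "qd": joint speeds; "joint_efforts": joint torques, N m; "ee_pos": TCP position; "tcp_rot": TCP orientation; "wrist_force": force on the tool from outside, world axes, zero at the start; "torque": the same for the moment, N m; "opening": finger opening in m.
Only numpy, scipy, OpenCV 4.12 (cv2) and the standard library are available. Lean on these libraries where they do the work, as an engineer would, in place of code of your own. Each camera call takes 0.05 s, during which the arm holds its last target.

## Task

Lay the large capped tube lengthwise in the two rests in the middle of the cradle, then lay the retaining bar, rib upwards, across the cradle's two slotted uprights so that it is centred and lies flat at the bottom of both slots above the tube. Finally swing the keeper fully round over the end of the bar, so that it crosses the bar. Set the tube and bar down rather than dropping them, and leave the Petri dish and the vial beside the work where they are.

Things in the scene. Friction and masses are not known exactly. Their poses are not given: they have to be found in the camera images.
- cradle: Fixed cradle, base plate 150 (x) by 200 (y) by 12 mm. Origin: centre of its underside, on the worktop; z up. Tube goes along x, bar along y. Uprights at y = +82 and -82 mm (14 thick in y, 76 wide in x, 79 high) with an open-topped slot at x = 0. Between them, at x = +30 and -30, two U-shaped rests (10 thick in x, 44 high, 60 wide in y); 50 mm clear between the rests for fingers.
- tube_rest (a point): Point midway between the two rests at their floors' height, 24 mm above the worktop. Axes as the cradle's. The rests' floors are about 34 mm wide in y, the sides lean outward to about 47 mm at the mouth. The tube lies along x, either way round, underside on the floors; its top is then 57 mm above the worktop.
- slot_near_keeper (a point): Centre of the floor of the slot in the upright at y = -82 mm of the cradle, the one with the keeper. 62 mm above the worktop. The slot is about 20 mm wide at the floor and about 34 mm at its mouth 17 mm above; the sides slope.
- slot_far (a point): Centre of the floor of the slot in the upright at y = +82 mm, 62 mm above the worktop; the same slot without a keeper.
- bar: Loose retaining bar: flat, 200 mm long (y), 16 wide (x), 12 thick, with a black upright grip rib on its middle, 50 mm long (y), 14 thick (x), from 12 to 42 mm above the underside. About 0.16 kg. Origin: centre of its underside; z up. Starts on the worktop, rib up. Laid home its underside is 62 mm above the worktop. Either end may go to either slot.
- tube: Large capped centrifuge tube on its side, 116 mm long (y), 33 mm high, with a thicker screw cap at one end. Grasped across x it is 28 mm wide; it does not roll. About 0.06 kg. Origin: under its middle, on the surface it lies on; z up. Starts on the worktop.
- keeper (a joint): Angle (rad) of the keeper, a steel arm 54 mm long, 12 wide, turning level on the upright at cradle y = -82, about a pivot at cradle x = +28, y = -82 mm; stops at -0.9 and 1.65. 0: points to cradle -y; grows clockwise seen from above; 1.57: points to -x, across the slot, 6 mm above the bar. Starts open (-0.35 to 0.1), light friction (1 N at the pin), stays where left.
- keeper_pin (a point): Black upright round pin on the keeper's free end, 12 mm in diameter, from 84 to 112 mm above the worktop, 46 mm from the pivot. The point lies on its axis, 99.5 mm above the worktop. Push or pinch it to swing the keeper.
- petri: Bystander: clear Petri dish, 63 mm across, 16 mm high, on the worktop left of the cradle. Origin: centre of its underside.
- vial: Bystander: standing clear vial with white cap, 27 mm across, 60 mm high, on the worktop at the right, beyond the loose parts. Origin: centre of its underside.

How it is judged:
By the outcome, as a careful person would: the job done as asked, in the order asked, and still so for the second after the job is handed in, with the robot touching nothing.
It also fails if it takes over 72 s, if anything falls off the work surface, if the arm or the gripper's body presses on something with over 40 N, if the wrist force passes 120 N, or if a joint passes its speed limit or range.

## Working session

There is one attempt and no reset: what is moved stays moved. The work goes in short steps, Python scripts to look and compute and a tool call to move; the robot and the scene stay as the last step left them, time stands still between calls to the robot, and variables do not carry over. Pictures are saved under pics/ and viewed, and the job is handed in when it is done.

Besides the shell and the picture viewer there is one more tool, called as name(argument=value, ...) on one line, values as JSON. apply_moves: Moves the arm, as the interface text tells. Its arguments: {"type":"object","properties":{"targets":{"type":"array"},"newtons":{"type":"number"}},"required":["targets"]}

```bash
mkdir -p pics
cat > h.py <<'E'
from workcell import bot, camera, recognise
import numpy as np, cv2
def snap(n,f):
    c=camera(n); cv2.imwrite('pics/'+f,c['img'][:,:,::-1]); return c
def ray(c,u,v):
    K=np.array(c['intrinsics']); d=np.linalg.solve(K,[u,v,1.]); d=np.array([d[0],-d[1],-d[2]])
    return np.array(c['origin']),np.array(c['rotation'])@d
def at(c,u,v,z):
    o,d=ray(c,u,v); return o+d*(z-o[2])/d[2]
def proj(c,p):
    q=np.array(c['rotation']).T@(np.array(p)-np.array(c['origin'])); q=np.array([q[0],-q[1],-q[2]])
    r=np.array(c['intrinsics'])@q; return r[:2]/r[2]
E
python3 - <<'E'
from h import *
for n in ['scene','side','wrist']:
    c=snap(n,n+'0.png'); print(n,{k:np.round(v,3).tolist() for k,v in c.items() if k!='img'})
    for q in ['cradle','bar','tube','keeper','keeper_pin','petri','vial']:
        print(q,[(np.round(r['box']).tolist(),round(r['conf'],2)) for r in recognise(q,n)[:2]])
print(bot.get_obs())
E
```

```text
scene {'intrinsics': [[623.377, 0.0, 313.021], [0.0, 623.377, 245.146], [0.0, 0.0, 1.0]], 'origin': [0.332, -0.975, 1.429], 'rotation': [36.936, 0.539, -9.184]}
cradle [([276.0, 199.0, 329.0, 269.0], 0.9)]
bar [([321.0, 330.0, 332.0, 401.0], 0.81)]
tube [([299.0, 296.0, 312.0, 335.0], 0.95), ([277.0, 196.0, 328.0, 267.0], 0.67)]
keeper [([308.0, 240.0, 319.0, 263.0], 0.49), ([276.0, 198.0, 329.0, 266.0], 0.42)]
keeper_pin []
petri [([294.0, 156.0, 313.0, 176.0], 0.66)]
vial [([360.0, 384.0, 374.0, 405.0], 0.74), ([276.0, 199.0, 330.0, 268.0], 0.46)]
side {'intrinsics': [[574.407, 0.0, 332.004], [0.0, 574.407, 238.971], [0.0, 0.0, 1.0]], 'origin': [0.367, 0.846, 1.086], 'rotation': [38.963, -0.17, -171.738]}
cradle []
bar [([351.0, 140.0, 372.0, 192.0], 0.53)]
tube [([353.0, 185.0, 371.0, 222.0], 0.81)]
keeper [([330.0, 214.0, 344.0, 242.0], 0.74)]
keeper_pin [([333.0, 209.0, 342.0, 238.0], 0.5)]
petri [([284.0, 389.0, 314.0, 427.0], 0.78)]
vial [([330.0, 121.0, 343.0, 133.0], 0.42)]
wrist {'intrinsics': [[411.438, 0.0, 318.255], [0.0, 411.438, 240.855], [0.0, 0.0, 1.0]], 'origin': [0
[... 258 characters left out ...]
2.0, 222.0, 263.0], 0.72)]
petri []
vial []
{'time': 1.2, 'q': array([2.31661556e-03, 4.98077023e+00, 1.00786101e+01, 9.51008612e+01,
       2.54264551e-03, 9.00009015e+01]), 'qd': array([-0.06300712,  0.0304525 , -0.03213461, -0.12789816, -0.06398031,
       -0.06859364]), 'joint_efforts': array([-1.21586567e-03, -5.20096922e+01,  4.64864087e+01,  1.53941804e-03,
       -7.38678341e-05, -1.47405962e-05]), 'ee_pos': array([5.49991142e-01, 3.48851525e-05, 2.31269741e-01]), 'tcp_rot': array([-1.79996979e+02, -2.54259796e-03,  9.00014150e+01]), 'wrist_force': array([-0.67462835, -0.85824704, -0.04905866]), 'torque': array([ 0.0144865 , -0.01197318,  0.034255  ]), 'opening': 0.08567644593499937}
```

```bash
cat >> h.py <<'E'
from scipy.spatial.transform import Rotation as Ro
_cam=camera
def camera(n):
    c=_cam(n); c['rotation']=Ro.from_euler('xyz',c['rotation'],degrees=True).as_matrix(); return c
E
python3 - <<'E'
import cv2
a=cv2.imread('pics/scene0.png')[140:420,200:420]; cv2.imwrite('pics/scene0c.png',cv2.resize(a,None,fx=2.1,fy=2.1,interpolation=cv2.INTER_CUBIC))
a=cv2.imread('pics/side0.png')[100:440,230:430]; cv2.imwrite('pics/side0c.png',cv2.resize(a,None,fx=1.75,fy=1.75,interpolation=cv2.INTER_CUBIC))
E
```

```text
(no output)
```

View pics/wrist0.png

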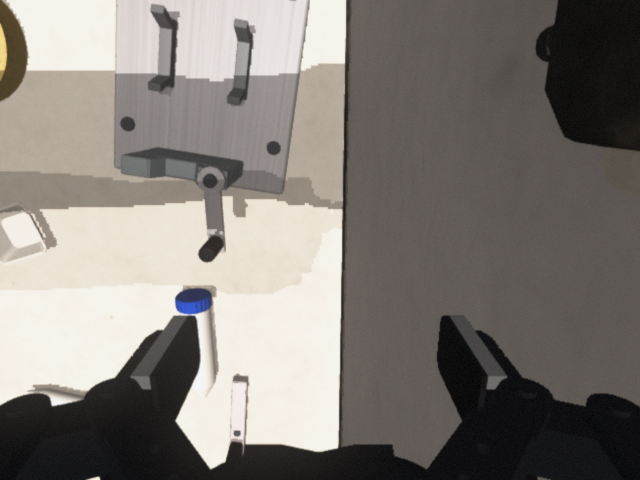

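View pics/scene0c.png

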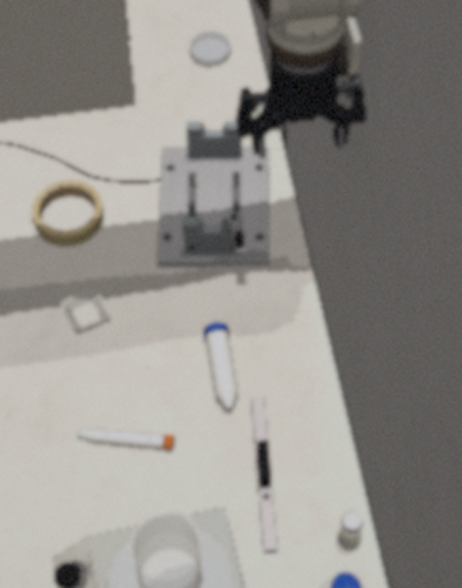

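View pics/side0c.png

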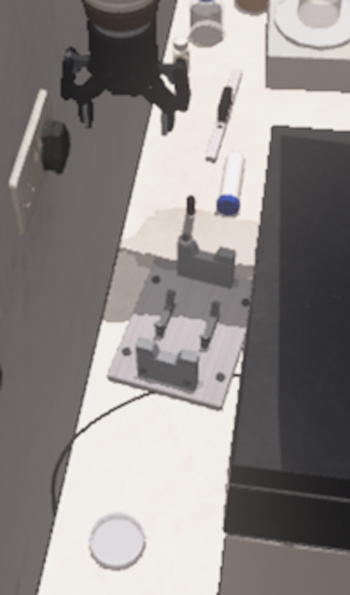

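Run:
```python
from h import *
c=camera('wrist'); s=camera('scene'); d=camera('side')
def mid(b): return (b[0]+b[2])/2,(b[1]+b[3])/2
print('plate corners',at(c,115,167,.012),at(c,282,193,.012), 'bolts',at(c,127,124,.012),at(c,273,148,.012))
print('keeper pivot',at(c,210,177,.083),'pin top',at(c,207,254,.112), 'pin bot',at(c,217,238,.084))
print('tube cap',at(c,194,300,.018),'tip',at(c,210,390,.014),'bar',at(c,239,380,.012))
S=lambda u,v,z:at(s,200+u/2.1,140+v/2.1,z)
D=lambda u,v,z:at(d,230+u/1.75,100+v/1.75,z)
print('scene: tube cap',S(217,330,.018),'tip',S(229,408,.01),'bar ends',S(259,400,.012),S(269,549,.012),'rib',S(263,463,.042),'vial',S(350,530,.03),'petri',S(210,48,.01))
print('plate',S(163,150,.012),S(268,155,.012),S(270,267,.012),S(160,264,.012))
print('side: tube',D(228,203,.018),D(236,155,.015),'bar',D(211,157,.012),D(238,73,.012),'vial',D(181,50,.05),'petri',D(117,540,.01),'pin',D(191,200,.112))
print('plate',D(110,378,.012),D(222,407,.012))
```

```text
plate corners [0.37209643 0.0303253  0.012     ] [0.51780348 0.00737939 0.012     ] bolts [0.38766434 0.06658948 0.012     ] [0.51104453 0.04671268 0.012     ]
keeper pivot [0.47329668 0.03252597 0.083     ] pin top [ 0.47478382 -0.01519672  0.112     ] pin bot [ 0.47519213 -0.01248698  0.084     ]
tube cap [ 0.43172541 -0.0947658   0.018     ] tip [ 0.43774595 -0.19951601  0.014     ] bar [ 0.46815132 -0.18875088  0.012     ]
scene: tube cap [ 0.43551246 -0.09244031  0.018     ] tip [ 0.43368094 -0.20102174  0.01      ] bar ends [ 0.47158865 -0.19722175  0.012     ] [ 0.45020871 -0.38881103  0.012     ] rib [ 0.45914819 -0.29637636  0.042     ] vial [ 0.54327062 -0.38893645  0.03      ] petri [0.50087654 0.40851188 0.01      ]
plate [0.40573214 0.21982889 0.012     ] [0.55030493 0.18597552 0.012     ] [ 0.51959348 -0.00356323  0.012     ] [0.37706608 0.02534506 0.012     ]
side: tube [ 0.42894867 -0.09197269  0.018     ] [ 0.42808812 -0.18991216  0.015     ] bar [ 0.46435101 -0.183333    0.012     ] [ 0.44465697 -0.37315674  0.012     ] vial [ 0.53616917 -0.37040735  0.05      ] petri [0.49518175 0.41386517 0.01      ] pin [ 0.4713183  -0.00757054  0.112     ]
plate [0.54142114 0.21077681 0.012     ] [0.39927598 0.23117596 0.012     ]
```

apply_moves(targets=[-3.3, -7, 0.5, 0, 0, 0, 1, -3.3, -7, 0.5, 0, 0, 0, 1, -3.3, -7, 0.5, 0, 0, 0, 1, -3.3, -7, 0.5, 0, 0, 0, 1, -3.3, -7, 0.5, 0, 0, 0, 1])

```text
time: 1.85
ee_pos: [0.4495, -0.2123, 0.2468]
tcp_rot: [180.0, 0.0, 89.9]
wrist_force: [1.2, 0.2, -0.3]
opening: 0.0856
```

apply_moves(targets=[0, 0, 0, 0, 0, 0, 1, 0, 0, 0, 0, 0, 0, 1])

```text
time: 2.05
ee_pos: [0.4508, -0.2105, 0.2464]
tcp_rot: [180.0, -0.0, 89.9]
wrist_force: [0.3, 0.3, -0.4]
opening: 0.0852
```

```bash
sed -i 's/^def snap/def snap/' h.py
python3 - <<'E'
from h import *
c=snap('wrist','w1.png'); print(bot.get_obs()['ee_pos'],c['origin'])
for q in ['bar','tube','keeper','keeper_pin','vial']:
        print(q,[(np.round(r['box']).tolist(),round(r['conf'],2)) for r in recognise(q,'wrist')[:2]])
E
```

```text
[ 0.45108368 -0.20983902  0.24627182] [ 0.4509691  -0.13314394  0.39030909]
bar [([311.0, 174.0, 346.0, 366.0], 0.87)]
tube [([276.0, 50.0, 317.0, 192.0], 0.6)]
keeper []
keeper_pin []
vial [([388.0, 346.0, 423.0, 402.0], 0.72)]
```

View pics/w1.png

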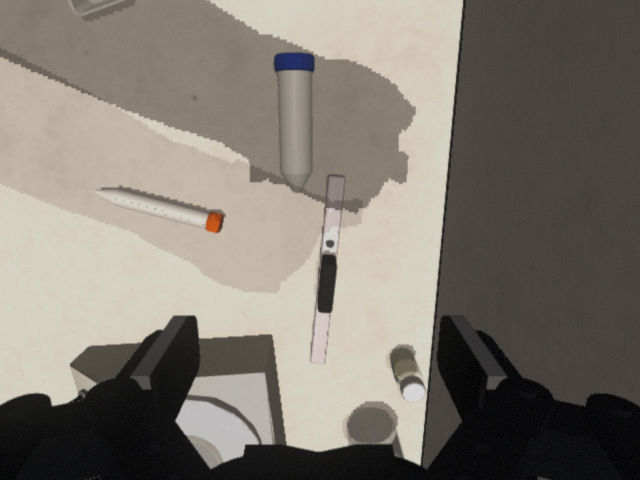

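Run:
```python
from h import *
c=camera('wrist'); 
A=lambda u,v,z:np.round(at(c,u,v,z),4)
print('cap top far edge',A(294,54,.016),'L/R cap',A(276,66,.016),A(314,66,.016),'body L/R top',A(280,85,.016),A(312,85,.016),'body low',A(281,165,.016),A(312,165,.016),'tip',A(298,193,.016))
print('bar far end',A(328.5,176,.012),A(344,177,.012),'near',A(310.5,362,.012),A(325,363,.012))
print('rib top corners',A(322,257,.042),A(336.5,257,.042),A(318,311,.042),A(333,311,.042))
print('vial top',A(413,392,.06),'box top corner',A(272,335,.03),A(272,335,.08),'beaker',A(372,425,.05))
```

```text
cap top far edge [ 0.431  -0.0866  0.016 ] L/R cap [ 0.4158 -0.0959  0.016 ] [ 0.4477 -0.0959  0.016 ] body L/R top [ 0.4187 -0.1109  0.016 ] [ 0.446  -0.1108  0.016 ] body low [ 0.4179 -0.1784  0.016 ] [ 0.4458 -0.1783  0.016 ] tip [ 0.4329 -0.2039  0.016 ]
bar far end [ 0.4609 -0.1888  0.012 ] [ 0.4752 -0.1897  0.012 ] near [ 0.4437 -0.3863  0.012 ] [ 0.4591 -0.3875  0.012 ]
rib top corners [ 0.455 -0.257  0.042] [ 0.468 -0.257  0.042] [ 0.4515 -0.3108  0.042 ] [ 0.4656 -0.3107  0.042 ]
vial top [ 0.5421 -0.3868  0.06  ] box top corner [ 0.4061 -0.3434  0.03  ] [ 0.4124 -0.314   0.08  ] beaker [ 0.5063 -0.4341  0.05  ]
```

apply_moves(targets=[-0.63, 2.17, -4, 0, 0, 0, 1, -0.63, 2.17, -4, 0, 0, 0, 1, -0.63, 2.17, -5, 0, 0, 0, 1, -0.63, 2.17, -6, 0, 0, 0, 1, -0.63, 2.17, -6, 0, 0, 0, 1], newtons=30)

```text
time: 2.9
ee_pos: [0.4284, -0.1427, 0.0608]
tcp_rot: [-179.5, -0.2, 90.1]
wrist_force: [-0.2, -0.1, 1.6]
opening: 0.0854
```

Run:
```python
from h import *
c=snap('wrist','w2.png'); print(bot.get_obs()['ee_pos'],c['origin'])
A=lambda u,v,z:np.round(at(c,u,v,z),4)
```

```text
[ 0.43054949 -0.14385809  0.06473074] [ 0.42970746 -0.06577429  0.20491681]
```

View pics/w2.png

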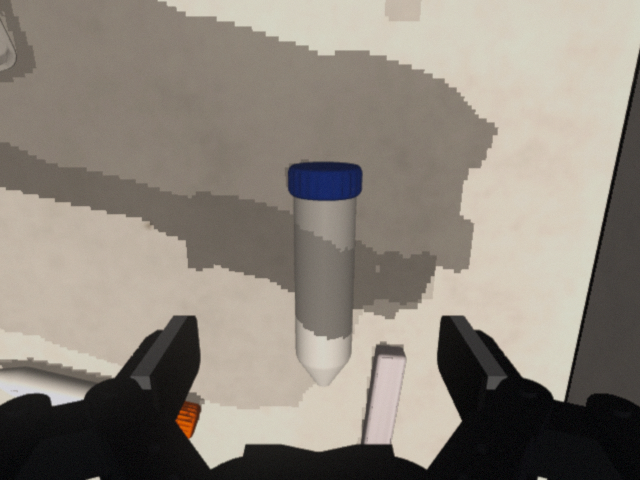

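apply_moves(targets=[0, 0, -1.3, 0, 0, 0, 1, 0, 0, -2.1, 0, 0, 0, 1, 0, 0, -2.1, 0, 0, 0, 0.9, 0, 0, -2.1, 0, 0, 0, 0.2, 0, 0, -2.1, 0, 0, 0, 0.1], newtons=30)

```text
time: 3.45
ee_pos: [0.4339, -0.1456, 0.0062]
tcp_rot: [179.8, 0.1, 90.0]
wrist_force: [-0.5, -0.1, -0.1]
opening: 0.0493
```

apply_moves(targets=[0, 0, 0, 0, 0, 0, 0.1, 0, 0, 0, 0, 0, 0, 0.1, 0, 0, 0, 0, 0, 0, 0.1, 0, 0, 0, 0, 0, 0, 0.1, 0, 0, 0, 0, 0, 0, 0.1])

```text
time: 3.95
ee_pos: [0.4332, -0.1454, 0.0052]
tcp_rot: [179.8, 0.1, 90.0]
wrist_force: [-0.9, -0.3, 8.4]
opening: 0.0288
```

apply_moves(targets=[0, 0, 1.5, 0, 0, 0, 0.1, 0, 0, 3, 0, 0, 0, 0.1, 0, 0.5, 4.5, 0, 0, 1, 0.1, 0, 1, 6, 0, 0, 2.2, 0.1, 0.3, 1.5, 7, 0, 0, 3.5, 0.1])

```text
time: 4.45
ee_pos: [0.4411, -0.0996, 0.2176]
tcp_rot: [179.8, 0.1, 111.3]
wrist_force: [0.5, -0.7, -1.1]
opening: 0.0285
```

Run:
```python
from h import *
c=snap('wrist','w3.png');o=bot.get_obs(); print(o['ee_pos'],o['q'],o['opening'],o['tcp_rot'])
```

```text
[ 0.44341187 -0.09828908  0.22124311] [-1.25321756e+01 -8.81988566e+00 -4.46484611e+00  9.38175058e+01
  5.38207669e-02  5.56604152e+01] 0.028616413544836912 [179.52579119   0.25877908 111.80659074]
```

View pics/w3.png

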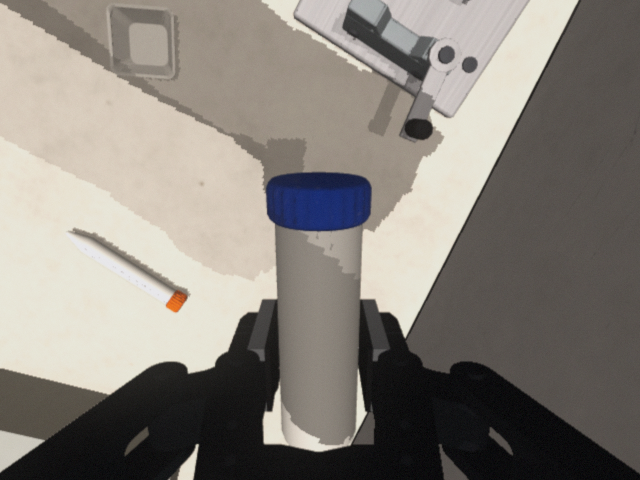

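apply_moves(targets=[0, 5.5, 1, 0, 0, 0, 0.1, 0, 5.5, 1, 0, 0, 0, 0.1, 0, 5.5, 1, 0, 0, 0, 0.1, 0, 5.5, 1, 0, 0, 0, 0.1, 0, 5.5, 1, 0, 0, 0, 0.1])

```text
time: 5.0
ee_pos: [0.4411, 0.0673, 0.2441]
tcp_rot: [179.9, -0.0, 111.2]
wrist_force: [-0.2, 0.5, -0.8]
opening: 0.0284
```

Run:
```python
from h import *
c=snap('wrist','w4.png');o=bot.get_obs(); print(o['ee_pos'],o['opening'],o['tcp_rot'])
```

```text
[0.44108384 0.06602271 0.24371326] 0.028403527685222602 [1.79963324e+02 1.65977708e-02 1.11128465e+02]
```

View pics/w4.png

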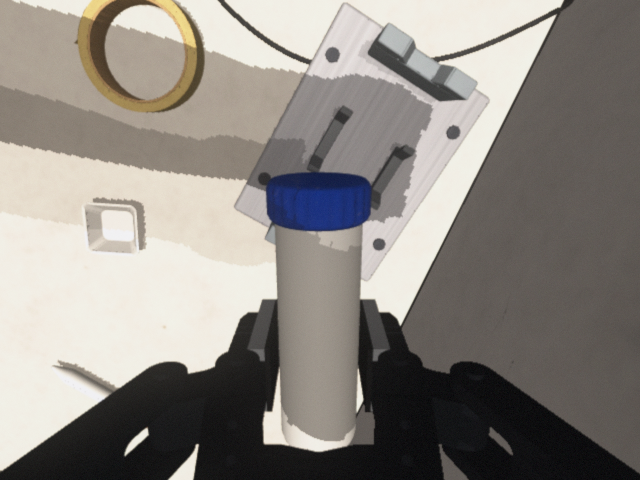

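```bash
python3 - <<'E'
from h import *
c=camera('wrist')
A=lambda u,v,z:np.round(at(c,u,v,z),4)
b=[A(*p,.014) for p in [(333,54),(453,132),(379,244),(264,178)]]
k=[A(*p,.012) for p in [(345,3),(488,97),(367,280),(235,207)]]
for q in (b,k):
    q=np.array(q); print(q,q.mean(0)); e=q[1]-q[0]; f=q[2]-q[3]; g=q[0]-q[3]; h=q[1]-q[2]
    for v in (e,f): print('x edge',np.linalg.norm(v),np.degrees(np.arctan2(v[1],v[0])))
    for v in (g,h): print('y edge',np.linalg.norm(v),np.degrees(np.arctan2(v[1],v[0]))-90)
E
python3 - <<'E'
import cv2
a=cv2.imread('pics/w4.png')[0:300,220:500]; cv2.imwrite('pics/w4c.png',cv2.resize(a,None,fx=2,fy=2,interpolation=cv2.INTER_CUBIC))
E
```

```text
[[0.4087 0.1847 0.014 ]
 [0.5304 0.1644 0.014 ]
 [0.5115 0.0461 0.014 ]
 [0.3886 0.0662 0.014 ]] [0.4598  0.11535 0.014  ]
x edge 0.12338144106793368 -9.469956555683721
x edge 0.12453280692251335 -9.288355359292481
y edge 0.1201925954458094 -9.62689724026788
y edge 0.11980025041710055 -9.077053800929448
[[0.4037 0.2236 0.012 ]
 [0.546  0.2017 0.012 ]
 [0.516  0.0071 0.012 ]
 [0.372  0.0304 0.012 ]] [0.459425 0.1157   0.012   ]
x edge 0.14397534511158502 -8.749187862146474
x edge 0.14587285559692045 -9.191116892202377
y edge 0.19578337518798677 -9.317988531857651
y edge 0.19689885728464754 -8.763861166776593
```

View pics/w4c.png

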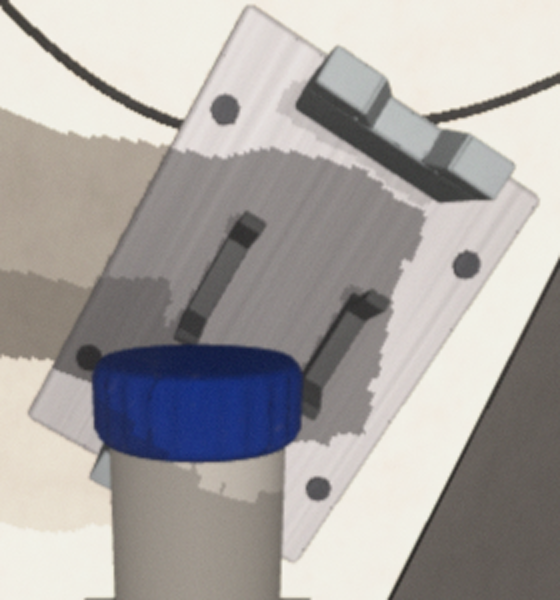

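Run:
```python
from h import *
c=camera('wrist')
A=lambda u,v,z:np.round(at(c,220+u/2,v/2,z),4)
def cr(p):
    th=np.radians(-9.2); d=np.array(p[:2])-[.4598,.1155]; return np.round([d@[np.cos(th),np.sin(th)],d@[-np.sin(th),np.cos(th)]],4)
for p in [(388,98),(437,122),(372,126),(425,158)]: print('slotfloor',cr(A(*p,.062)))
for p in [(340,46),(515,164),(493,198),(312,92)]: print('uprtop',cr(A(*p,.079)))
for p in [(243,210),(265,226),(253,246),(232,233), (383,292),(366,318),(350,293),(178,330),(198,342),(318,418)]: print('rest',cr(A(*p,.044)))
```

```text
slotfloor [-0.0109  0.0859]
slotfloor [0.009  0.0883]
slotfloor [-0.0107  0.0753]
slotfloor [0.0123 0.076 ]
uprtop [-0.0359  0.0873]
uprtop [0.0375 0.0871]
uprtop [0.0375 0.0741]
uprtop [-0.0364  0.0706]
rest [-0.0354  0.0273]
rest [-0.0248  0.0265]
rest [-0.0248  0.0176]
rest [-0.0348  0.0176]
rest [0.0304 0.0289]
rest [0.0302 0.0167]
rest [0.019  0.0218]
rest [-0.0342 -0.0265]
rest [-0.0246 -0.0267]
rest [ 0.0361 -0.0287]
```

apply_moves(targets=[0.2, 0.4, 0, 0, 0, 1.4, 0.1, 0.4, 0.8, 0, 0, 0, 2.8, 0.1, 0.63, 1.2, 0, 0, 0, 4.2, 0.1, 0.63, 1.68, 0, 0, 0, 5.6, 0.1, 0.63, 1.68, 0, 0, 0, 7, 0.1])

```text
time: 5.65
ee_pos: [0.4602, 0.1153, 0.2428]
tcp_rot: [-180.0, -0.0, 153.3]
wrist_force: [0.3, 0.0, -1.6]
opening: 0.0287
```

apply_moves(targets=[0, 0, -1, 0, 0, 1.4, 0.1, 0, 0, -2, 0, 0, 2.8, 0.1, 0, 0, -3, 0, 0, 3, 0.1, 0, 0, -3, 0, 0, 3, 0.1, 0, 0, -3, 0, 0, 3, 0.1])

```text
time: 6.15
ee_pos: [0.46, 0.1146, 0.1539]
tcp_rot: [-180.0, -0.0, 170.8]
wrist_force: [0.5, -0.0, -0.3]
opening: 0.0286
```

Run:
```python
from h import *
c=snap('wrist','w5.png');s=snap('scene','s5.png');d=snap('side','d5.png');o=bot.get_obs(); print(o['ee_pos'],o['opening'],o['tcp_rot'],o['wrist_force'])
a=s['img'][180:300,250:370,::-1];b=d['img'][190:340,270:420,::-1]
cv2.imwrite('pics/sd5.png',np.hstack([cv2.resize(a,(400,400),interpolation=2),cv2.resize(b,(400,400),interpolation=2)]))
```

```text
[0.46085841 0.11531877 0.15516275] 0.02842864407693502 [1.79943503e+02 1.34137971e-01 1.70923462e+02] [ 0.48077014 -0.53796701 -1.0584065 ]
```

View pics/w5.png

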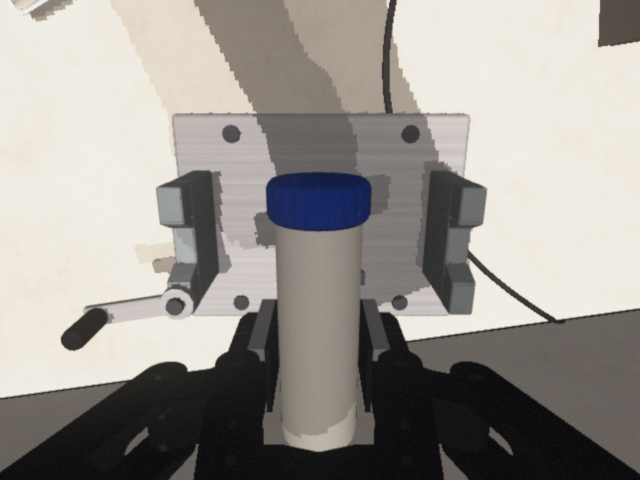

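View pics/sd5.png

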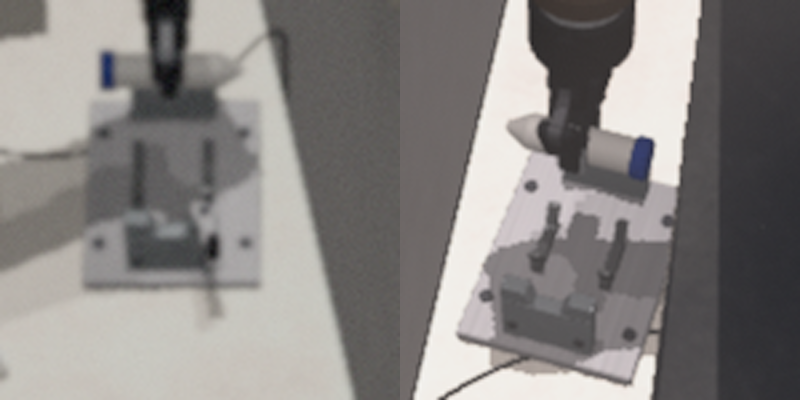

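apply_moves(targets=[0, 0, -1.2, 0, 0, 0, 0.1, 0, 0, -2.3, 0, 0, 0, 0.1, 0, 0, -3, 0, 0, 0, 0.1, 0, 0, -3.5, 0, 0, 0, 0.1, 0, 0, -3.8, 0, 0, 0, 0.1])

```text
time: 6.8
ee_pos: [0.4603, 0.1155, 0.0391]
tcp_rot: [180.0, 0.0, 171.0]
wrist_force: [0.3, -0.5, -0.4]
opening: 0.0284
```

apply_moves(targets=[0, 0, -0.15, 0, 0, 0, 0.1, 0, 0, -0.2, 0, 0, 0, 0.1, 0, 0, -0.25, 0, 0, 0, 0.1, 0, 0, -0.3, 0, 0, 0, 0.1, 0, 0, -0.3, 0, 0, 0, 0.1])

```text
time: 7.3
ee_pos: [0.4602, 0.1156, 0.0305]
tcp_rot: [180.0, 0.0, 171.0]
wrist_force: [-0.2, 0.2, -0.6]
opening: 0.0288
```

apply_moves(targets=[0, 0, -0.04, 0, 0, 0, 0.1, 0, 0, -0.06, 0, 0, 0, 0.1, 0, 0, -0.06, 0, 0, 0, 0.1])

```text
time: 7.6
ee_pos: [0.4602, 0.1155, 0.0292]
tcp_rot: [180.0, 0.0, 171.0]
wrist_force: [-2.4, -0.6, 4.9]
opening: 0.0282
```

apply_moves(targets=[0, 0, 0, 0, 0, 0, 0.4, 0, 0, 0, 0, 0, 0, 0.5, 0, 0, 0, 0, 0, 0, 0.7, 0, 0, 0, 0, 0, 0, 0.7, 0, 0, 0.6, 0, 0, 0, 0.7])

```text
time: 8.1
ee_pos: [0.4586, 0.1151, 0.0446]
tcp_rot: [-179.9, -0.2, 171.0]
wrist_force: [-0.3, 0.6, 0.4]
opening: 0.06
```

apply_moves(targets=[0, 0, 1.5, 0, 0, 0, 0.7, 0, 0, 3, 0, 0, 0, 0.7, 0, 0, 4.5, 0, 0, 0, 0.7, 0, 0, 5.5, 0, 0, 0, 0.7, 0, 0, 5.5, 0, 0, 0, 0.7])

```text
time: 8.6
ee_pos: [0.4615, 0.1159, 0.216]
tcp_rot: [179.8, 0.4, 171.0]
wrist_force: [0.5, 0.5, -0.3]
opening: 0.0599
```

Run:
```python
from h import *
c=snap('wrist','w6.png');o=bot.get_obs(); print(o['ee_pos'],o['q'],o['opening'],o['tcp_rot'],o['wrist_force'])
```

```text
[0.46092695 0.11572826 0.21343822] [ 1.40942395e+01 -5.78525605e+00 -2.61067069e+00  9.29644077e+01
  1.31680966e-04  2.30954559e+01] 0.05955733643730617 [179.9174334    0.19328075 170.99864453] [ 1.1874746   0.08530564 -1.60164665]
```

View pics/w6.png

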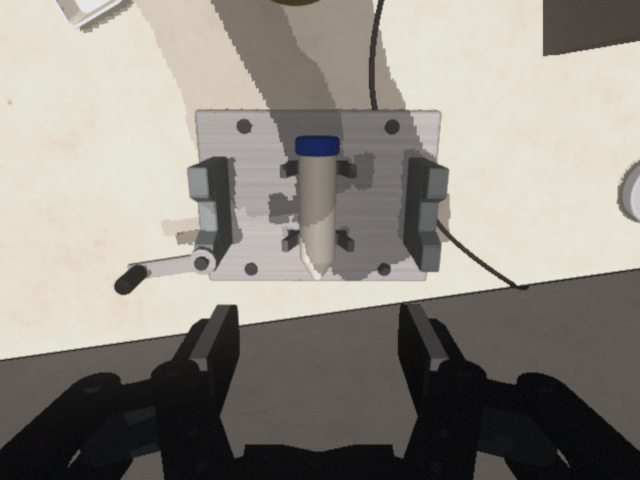

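apply_moves(targets=[0, -1.6, 0.3, 0, 0, -1.4, 0.5, 0, -3.2, 0.3, 0, 0, -2.8, 0.5, 0, -4.8, 0.3, 0, 0, -4.2, 0.5, 0, -6.4, 0.3, 0, 0, -5.6, 0.5, 0, -8, 0.3, 0, 0, -7, 0.5])

```text
time: 9.15
ee_pos: [0.4592, -0.1262, 0.2191]
tcp_rot: [-180.0, -0.1, 128.7]
wrist_force: [1.1, 0.3, -0.2]
opening: 0.0423
```

apply_moves(targets=[0, -1.3, -0.3, 0, 0, -1.4, 0.4, 0, -2.6, -0.6, 0, 0, -2.8, 0.4, 0, -4, -1, 0, 0, -4.2, 0.4, 0, -5.4, -1, 0, 0, -5.6, 0.4, 0, -5.4, -1, 0, 0, -7, 0.4])

```text
time: 9.65
ee_pos: [0.4588, -0.2901, 0.1875]
tcp_rot: [-179.8, -0.0, 86.4]
wrist_force: [-0.5, 2.0, -0.1]
opening: 0.0343
```

apply_moves(targets=[0, 0, 0, 0, 0, -0.3, 0.4, 0, 0, 0, 0, 0, -0.3, 0.4])

```text
time: 9.85
ee_pos: [0.4594, -0.2866, 0.1888]
tcp_rot: [-179.9, -0.1, 85.1]
wrist_force: [0.2, -0.4, -0.7]
opening: 0.034
```

Run:
```python
from h import *
c=snap('wrist','w7.png');s=snap('side','d7.png');o=bot.get_obs(); print(o['ee_pos'],o['q'],o['opening'],o['tcp_rot'],o['wrist_force'])
cv2.imwrite('pics/d7c.png',cv2.resize(s['img'][60:230,280:450,::-1],(600,600),interpolation=2))
```

```text
[ 0.45972381 -0.2862298   0.18946429] [-3.19073951e+01  3.22232883e+00  3.57890856e+00  9.04409361e+01
  9.21310940e-04  6.28074835e+01] 0.034092443502105274 [-1.79925388e+02 -3.93687814e-02  8.52850951e+01] [-0.6494699   0.38282171 -0.35841337]
```

View pics/w7.png

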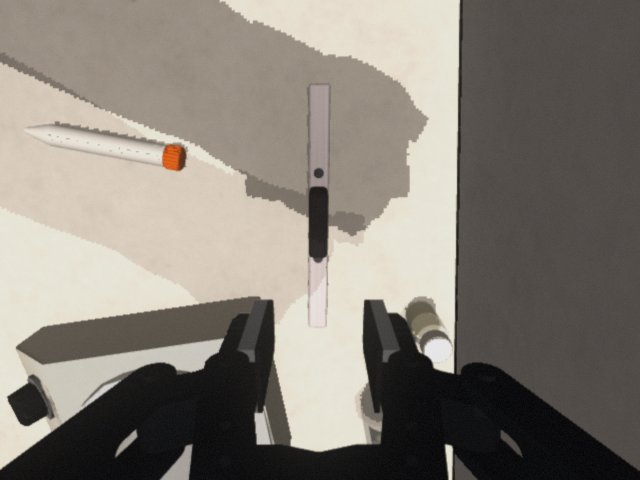

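View pics/d7c.png

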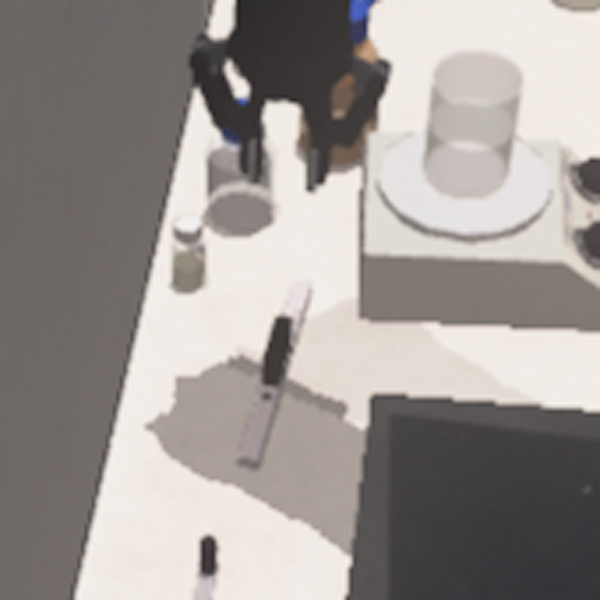

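Run:
```python
from h import *
c=camera('wrist')
A=lambda u,v,z:np.round(at(c,u,v,z),4)
print('bar ends',A(319,84,.012),A(317.5,327,.012),'edges',A(308,84,.012),A(330,84,.012),'rib top',A(318.5,187,.042),A(318,256,.042))
print('plate',A(258,297,0.06),A(258,297,.08),'vial',A(436,346,.06))
print(bot.get_obs()['ee_pos'])
```

```text
bar ends [ 0.468  -0.1904  0.012 ] [ 0.4506 -0.3891  0.012 ] edges [ 0.46   -0.1897  0.012 ] [ 0.476 -0.191  0.012] rib top [ 0.4619 -0.2607  0.042 ] [ 0.4573 -0.3127  0.042 ]
plate [ 0.4117 -0.3343  0.06  ] [ 0.4157 -0.3252  0.08  ] vial [ 0.5411 -0.3856  0.06  ]
[ 0.4598375  -0.28615491  0.18978286]
```

apply_moves(targets=[0, -0.06, -1.5, 0, 0, 0, 0.4, 0, -0.06, -3, 0, 0, 0, 0.4, 0, -0.06, -4.3, 0, 0, 0, 0.4, 0, -0.06, -5.2, 0, 0, 0, 0.4, 0, -0.06, -5.8, 0, 0, 0, 0.4], newtons=60)

```text
time: 10.5
ee_pos: [0.459, -0.2872, 0.0138]
tcp_rot: [-179.9, -0.1, 85.3]
wrist_force: [-0.6, -0.5, 0.1]
opening: 0.034
```

apply_moves(targets=[0, 0, 0, 0, 0, 0, 0.4, 0, 0, 0, 0, 0, 0, 0.1, 0, 0, 0, 0, 0, 0, 0, 0, 0, 0, 0, 0, 0, 0, 0, 0, 0, 0, 0, 0, 0])

```text
time: 11.0
ee_pos: [0.4605, -0.2886, 0.0175]
tcp_rot: [179.9, 0.0, 85.2]
wrist_force: [-1.0, 0.3, 2.6]
opening: 0.0132
```

apply_moves(targets=[0, 0, 0.6, 0, 0, 0, 0, 0, 0, 1.8, 0, 0, 0, 0, 0, 0, 3.2, 0, 0, 0, 0, 0, 0.5, 4.6, 0, 0, -0.3, 0, 0, 1.5, 5.4, 0, 0, -0.72, 0])

```text
time: 11.5
ee_pos: [0.4606, -0.2443, 0.1822]
tcp_rot: [179.8, 0.1, 80.7]
wrist_force: [0.3, -0.5, -2.3]
opening: 0.0128
```

apply_moves(targets=[0, 1.5, 0.4, 0, 0, 0, 0, 0, 3, 0.8, 0, 0, 0, 0, 0, 4.5, 0.8, 0, 0, 0, 0, 0, 6, 0.8, 0, 0, 0, 0, 0, 6, 0.8, 0, 0, 0, 0])

```text
time: 12.0
ee_pos: [0.4599, -0.0591, 0.2032]
tcp_rot: [179.9, -0.1, 81.2]
wrist_force: [0.6, -0.1, -2.0]
opening: 0.0128
```

Run:
```python
from h import *
c=snap('wrist','w8.png');o=bot.get_obs(); print(o['ee_pos'],o['opening'],o['tcp_rot'],o['wrist_force'])
```

```text
[ 0.4600339  -0.06103626  0.20306204] 0.012784940812157175 [ 1.79942473e+02 -1.36104567e-02  8.11320262e+01] [ 1.07154480e-03 -2.13441624e-01 -2.15708424e+00]
```

View pics/w8.png

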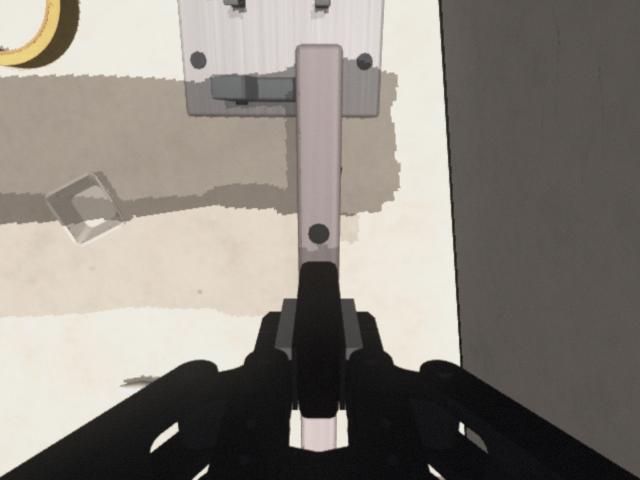

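Run:
```python
from h import *
c=camera('wrist'); o=bot.get_obs()
p=at(c,319.5,46,.1975); d=p-o['ee_pos']; t=np.radians(o['tcp_rot'][2]); f=np.array([np.cos(t),np.sin(t)])
print(p,'along',d[:2]@f,'across',d[:2]@[-f[1],f[0]])
# bolts for cradle
print(at(c,198,60,.014),at(c,364,61,.014))
c6=None
```

```text
[0.47559526 0.03559235 0.1975    ] along 0.09918751437488253 across -5.864559920085166e-05
[0.38925643 0.06483585 0.014     ] [0.51140732 0.04517589 0.014     ]
```

apply_moves(targets=[0, 1.5, 0, 0, 0, 0, 0, 0, 3, 0, 0, 0, 0, 0, 0, 4.5, 0, 0, 0, 0, 0, 0, 5.95, -0.5, 0, 0, 0, 0, 0, 5.95, -1, 0, 0, 0, 0])

```text
time: 12.6
ee_pos: [0.4604, 0.1182, 0.1723]
tcp_rot: [180.0, -0.1, 81.0]
wrist_force: [-1.1, -0.2, -2.3]
opening: 0.0128
```

apply_moves(targets=[0, 0, 0, 0, 0, 0, 0, 0, 0, 0, 0, 0, 0, 0])

```text
time: 12.8
ee_pos: [0.4602, 0.1141, 0.1727]
tcp_rot: [-180.0, 0.0, 80.8]
wrist_force: [1.1, 0.2, -2.4]
opening: 0.0132
```

Run:
```python
from h import *
c=snap('wrist','w9.png');s=snap('scene','s9.png');d=snap('side','d9.png');o=bot.get_obs(); print(o['ee_pos'],o['opening'],o['tcp_rot'],o['wrist_force'])
a=s['img'][180:300,250:370,::-1];b=d['img'][190:340,270:420,::-1]
cv2.imwrite('pics/sd9.png',np.hstack([cv2.resize(a,(400,400),interpolation=2),cv2.resize(b,(400,400),interpolation=2)]))
```

```text
[0.46058014 0.11411133 0.17341846] 0.012902880223959273 [ 1.79933690e+02 -2.09024793e-02  8.07600540e+01] [-0.4512458  -0.69049658 -2.03038784]
```

View pics/w9.png

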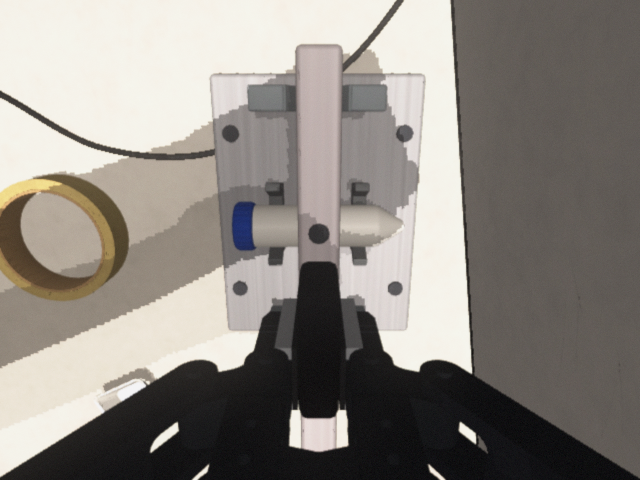

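View pics/sd9.png

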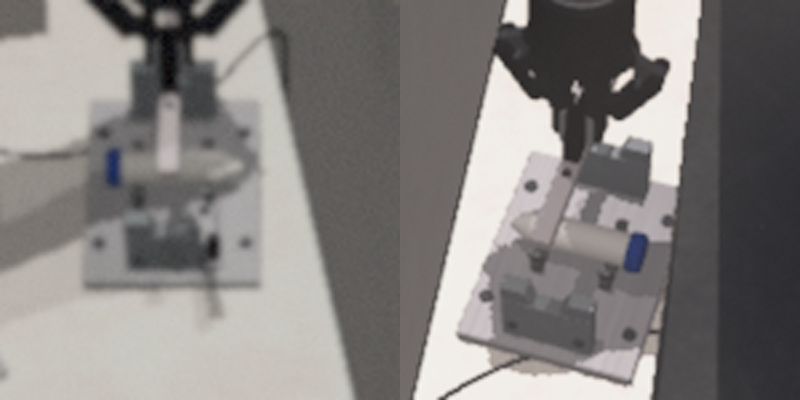

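Run:
```python
from h import *
c=camera('wrist');o=bot.get_obs();print(o['ee_pos'])
b=np.array([at(c,*p,.013) for p in [(230,133),(404,133),(395,288),(240,288)]]); print(b.mean(0),[np.degrees(np.arctan2(v[1],v[0])) for v in (b[1]-b[0],b[2]-b[3])],[np.degrees(np.arctan2(v[1],v[0]))-90 for v in (b[0]-b[3],b[1]-b[2])])
k=np.array([at(c,*p,.012) for p in [(210,74),(424,74),(409,331),(229,331)]]);print(k.mean(0))
```

```text
[0.46054605 0.11423169 0.17333771]
[0.46048319 0.11605092 0.013     ] [np.float64(-9.204767798848565), np.float64(-9.234488147234806)] [np.float64(-9.084178748682817), np.float64(-9.041531298185276)]
[0.46110022 0.11585544 0.012     ]
```

apply_moves(targets=[0, 0.05, -0.8, 0, 0, 0, 0, 0, 0.05, -1.5, 0, 0, 0, 0, 0, 0.05, -2.1, 0, 0, 0, 0, 0, 0.05, -2.5, 0, 0, 0, 0, 0, 0.05, -2.5, 0, 0, 0, 0])

```text
time: 13.5
ee_pos: [0.4594, 0.1161, 0.0964]
tcp_rot: [-179.9, 0.0, 80.8]
wrist_force: [0.5, -0.1, -1.8]
opening: 0.0129
```

apply_moves(targets=[0, 0, -0.12, 0, 0, 0, 0, 0, 0, -0.24, 0, 0, 0, 0, 0, 0, -0.36, 0, 0, 0, 0, 0, 0, -0.45, 0, 0, 0, 0, 0, 0, -0.45, 0, 0, 0, 0])

```text
time: 14.0
ee_pos: [0.4599, 0.1167, 0.0837]
tcp_rot: [-180.0, 0.0, 80.9]
wrist_force: [0.0, -0.2, -2.6]
opening: 0.013
```

apply_moves(targets=[0, 0, -0.06, 0, 0, 0, 0, 0, 0, -0.1, 0, 0, 0, 0, 0, 0, -0.12, 0, 0, 0, 0, 0, 0, -0.14, 0, 0, 0, 0, 0, 0, -0.14, 0, 0, 0, 0])

```text
time: 14.5
ee_pos: [0.46, 0.1167, 0.0797]
tcp_rot: [-180.0, 0.0, 80.9]
wrist_force: [-0.5, -0.7, -1.7]
opening: 0.013
```

apply_moves(targets=[0, 0, -0.03, 0, 0, 0, 0, 0, 0, -0.05, 0, 0, 0, 0, 0, 0, -0.05, 0, 0, 0, 0])

```text
time: 14.8
ee_pos: [0.4601, 0.1167, 0.0794]
tcp_rot: [179.9, -0.0, 80.9]
wrist_force: [-4.3, -0.2, 7.9]
opening: 0.013
```

apply_moves(targets=[0, 0, 0, 0, 0, 0, 0.25, 0, 0, 0, 0, 0, 0, 0.35, 0, 0, 0, 0, 0, 0, 0.45, 0, 0, 0, 0, 0, 0, 0.45, 0, 0, 0.4, 0, 0, 0, 0.45])

```text
time: 15.3
ee_pos: [0.4591, 0.1165, 0.0893]
tcp_rot: [-179.9, 0.1, 80.9]
wrist_force: [1.1, 0.6, 0.4]
opening: 0.0383
```

apply_moves(targets=[0, 0, 1.2, 0, 0, 0, 0.45, 0, 0, 2.7, 0, 0, 0, 0.45, 0, -1, 4, 0, 0, 0, 0.45, 0, -2, 4.5, 0, 0, 0, 0.3, 0, -2, 4.5, 0, 0, 0, 0.2])

```text
time: 15.8
ee_pos: [0.4609, 0.0547, 0.2292]
tcp_rot: [179.7, -0.0, 80.8]
wrist_force: [-0.2, 0.4, -0.0]
opening: 0.0169
```

Run:
```python
from h import *
c=snap('wrist','w10.png');s=snap('scene','s10.png');d=snap('side','d10.png');o=bot.get_obs(); print(o['ee_pos'],o['opening'],o['tcp_rot'],o['wrist_force'])
a=s['img'][180:300,250:370,::-1];b=d['img'][190:340,270:420,::-1]
cv2.imwrite('pics/sd10.png',np.hstack([cv2.resize(a,(400,400),interpolation=2),cv2.resize(b,(400,400),interpolation=2)]))
```

```text
[0.45994377 0.05686776 0.22520905] 0.016951977634439168 [-1.79988170e+02 -1.26631355e-02  8.08474117e+01] [-0.57844663  0.7154559  -0.33965818]
```

View pics/w10.png

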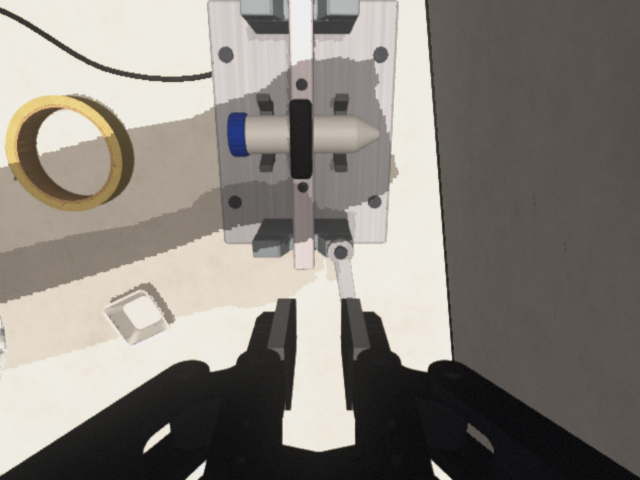

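View pics/sd10.png

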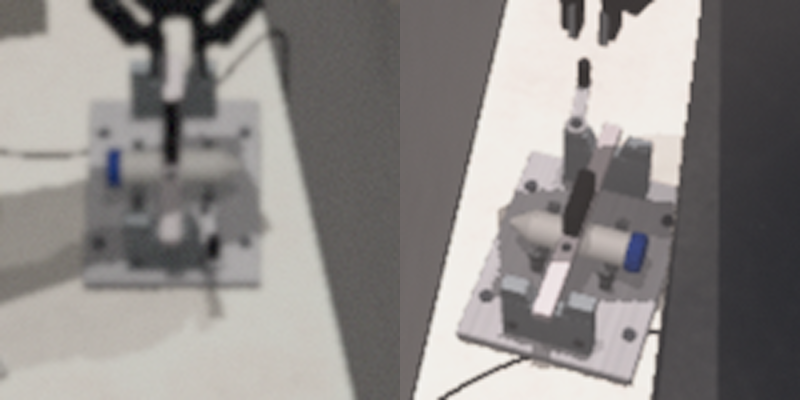

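apply_moves(targets=[0, -1.4, 0, 0, 0, 0, 0.4, 0, -2.8, 0, 0, 0, 0, 0.4, 0, -4.2, -0.5, 0, 0, 0, 0.4, 0, -4.2, -0.8, 0, 0, 0, 0.4, 0, -4.2, -0.8, 0, 0, 0, 0.4], newtons=30)

```text
time: 16.45
ee_pos: [0.4592, -0.0692, 0.1992]
tcp_rot: [-179.8, -0.0, 80.8]
wrist_force: [0.2, 1.2, 0.6]
opening: 0.0343
```

Run:
```python
from h import *
c=snap('wrist','w11.png');o=bot.get_obs(); print(o['ee_pos'],o['opening'],o['tcp_rot'],o['wrist_force'])
for q in ['keeper_pin','keeper']: print([(np.round(r['box']).tolist(),round(r['conf'],2)) for r in recognise(q,'wrist')[:2]])
```

```text
[ 0.45949769 -0.06852927  0.20022395] 0.0342827438532608 [-1.79864217e+02 -2.02082728e-02  8.08863601e+01] [0.78969016 0.16449665 1.12207481]
[([176.0, 0.0, 384.0, 160.0], 0.67), ([302.0, 46.0, 340.0, 166.0], 0.65)]
[([298.0, 51.0, 340.0, 161.0], 0.78)]
```

View pics/w11.png

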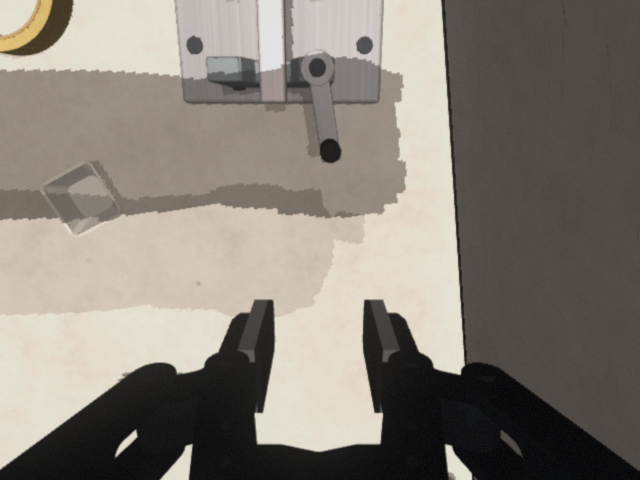

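Run:
```python
from h import *
c=camera('wrist');o=bot.get_obs();print(o['ee_pos'])
pin=at(c,330,151,.112)[:2]; piv=at(c,317,67,.086)[:2]
th=np.radians(-9.2); X=np.array([np.cos(th),np.sin(th)]);Y=np.array([-X[1],X[0]]); cen=np.array([.4603,.1158])
P=cen+.028*X-.082*Y; d=pin-P
print('pin',pin,'piv',piv,'pivmodel',P,'r',np.linalg.norm(d),np.linalg.norm(pin-piv))
t0=np.arctan2(-(d@X),-(d@Y)); print('theta',t0)
for t in np.linspace(t0,1.62,15):
    q=P+.046*(-np.sin(t)*X-np.cos(t)*Y); print(round(t,2),q.round(4),'units from pin',((q-pin)/.03).round(2))
```

```text
[ 0.46021185 -0.06807285  0.20163135]
pin [ 0.47538228 -0.01369573] piv [0.47533581 0.03256654] pivmodel [0.47482956 0.03037815] r 0.0440773445917385 0.046262287396677405
theta -0.17311040109187525
-0.17 [ 0.4754 -0.0156] units from pin [ 0.   -0.06]
-0.05 [ 0.4695 -0.0153] units from pin [-0.2  -0.05]
0.08 [ 0.4637 -0.0143] units from pin [-0.39 -0.02]
0.21 [ 0.4581 -0.0125] units from pin [-0.58  0.04]
0.34 [ 0.4528 -0.01  ] units from pin [-0.75  0.12]
0.47 [ 0.4478 -0.0068] units from pin [-0.92  0.23]
0.6 [ 0.4433 -0.0031] units from pin [-1.07  0.35]
0.72 [0.4393 0.0012] units from pin [-1.2  0.5]
0.85 [0.4358 0.006 ] units from pin [-1.32  0.66]
0.98 [0.433  0.0112] units from pin [-1.41  0.83]
1.11 [0.4309 0.0167] units from pin [-1.48  1.01]
1.24 [0.4295 0.0224] units from pin [-1.53  1.2 ]
1.36 [0.4289 0.0282] units from pin [-1.55  1.4 ]
1.49 [0.429  0.0341] units from pin [-1.55  1.59]
1.62 [0.4298 0.04  ] units from pin [-1.52  1.79]
```

apply_moves(targets=[0.51, 1.4, -0.5, 0, 0, 0, 0.4, 0.51, 1.83, -1.5, 0, 0, 0, 0.4, 0.51, 1.83, -2, 0, 0, 0, 0.4, 0.51, 1.83, -2, 0, 0, 0, 0.4])

```text
time: 17.05
ee_pos: [0.4743, -0.0136, 0.1396]
tcp_rot: [-179.8, 0.0, 81.0]
wrist_force: [-0.4, -0.5, 0.2]
opening: 0.0343
```

Run:
```python
from h import *
c=snap('wrist','w12.png');d=snap('side','d12.png');o=bot.get_obs(); print(o['ee_pos'],o['opening'])
cv2.imwrite('pics/d12c.png',cv2.resize(d['img'][150:330,260:440,::-1],(600,600),interpolation=2))
```

```text
[ 0.47536136 -0.01448506  0.14215399] 0.034085296999541805
```

View pics/w12.png

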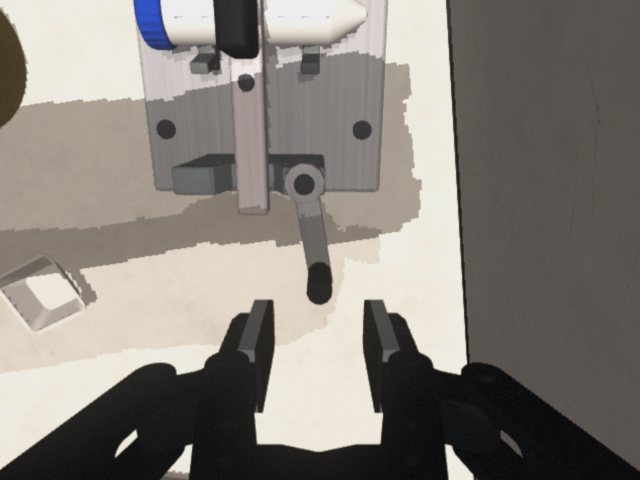

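View pics/d12c.png

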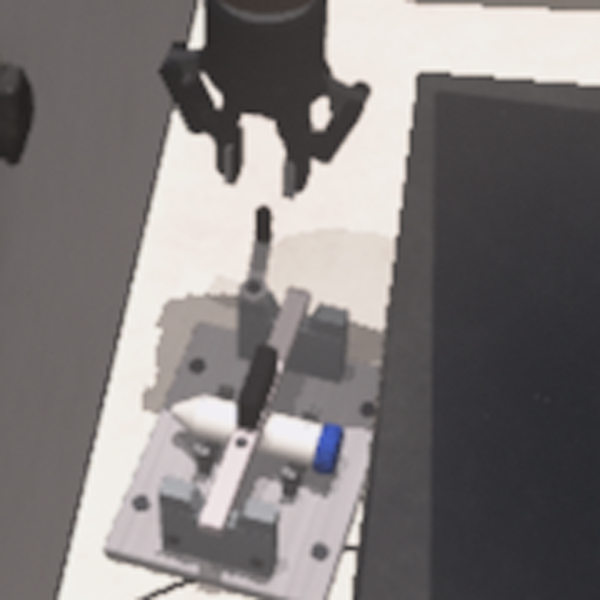

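apply_moves(targets=[0, 0, -0.9, 0, 0, 0, 0.4, 0, 0, -1.5, 0, 0, 0, 0.4, 0, 0, -1.75, 0, 0, 0, 0.4, 0, 0, -1.75, 0, 0, 0, 0.2, 0, 0, -1.75, 0, 0, 0, 0], newtons=25)

```text
time: 17.65
ee_pos: [0.4758, -0.0147, 0.0901]
tcp_rot: [179.9, -0.0, 80.9]
wrist_force: [-0.9, -0.7, -3.1]
opening: 0.0109
```

apply_moves(targets=[0, 0, 0, 0, 0, 0, 0, 0, 0, 0, 0, 0, 0, 0, 0, 0, 0, 0, 0, 0, 0])

```text
time: 17.95
ee_pos: [0.4758, -0.0147, 0.0899]
tcp_rot: [179.9, 0.0, 80.9]
wrist_force: [-1.2, -3.9, 5.6]
opening: 0.0107
```

Run:
```python
from h import *
c=snap('wrist','w13.png');o=bot.get_obs(); print(o['ee_pos'],o['opening'],o['wrist_force'])
```

```text
[ 0.4758638  -0.01472177  0.08984635] 0.010623763560251407 [-1.36981707 -3.1021679   6.01600923]
```

View pics/w13.png

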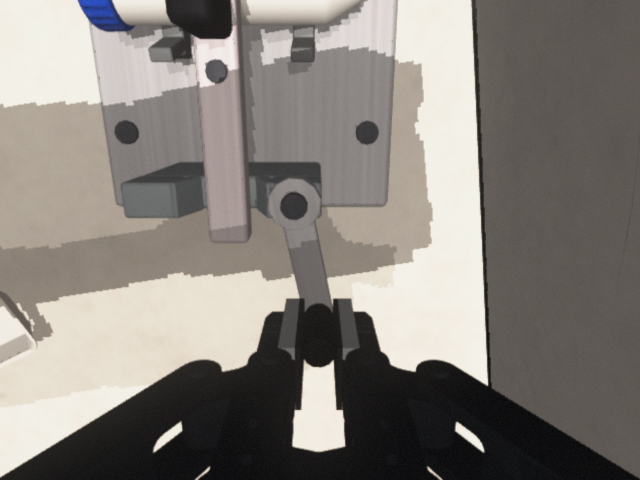

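apply_moves(targets=[-0.2, 0.01, 0.05, 0, 0, 0, 0, -0.39, 0.04, 0.05, 0, 0, 0, 0, -0.58, 0.1, 0.05, 0, 0, 0, 0, -0.75, 0.18, 0.05, 0, 0, 0, 0, -0.92, 0.29, 0.05, 0, 0, 0, 0])

```text
time: 18.5
ee_pos: [0.4477, -0.0058, 0.0903]
tcp_rot: [180.0, 0.0, 80.9]
wrist_force: [4.3, -4.6, -0.9]
opening: 0.0111
```

apply_moves(targets=[-0.15, 0.12, 0, 0, 0, 0, 0, -0.28, 0.27, 0, 0, 0, 0, 0, -0.4, 0.43, 0, 0, 0, 0, 0, -0.49, 0.6, 0, 0, 0, 0, 0, -0.56, 0.78, 0, 0, 0, 0, 0])

```text
time: 19.0
ee_pos: [0.4309, 0.0182, 0.0905]
tcp_rot: [180.0, -0.0, 80.9]
wrist_force: [4.7, -3.7, -1.4]
opening: 0.0108
```

Run:
```python
from h import *
c=snap('wrist','w14.png');o=bot.get_obs(); print(o['ee_pos'],o['opening'],o['wrist_force'])
```

```text
[0.4307892  0.01866043 0.09043887] 0.011017035586703496 [ 3.11138903 -2.52551948 -0.64278116]
```

View pics/w14.png

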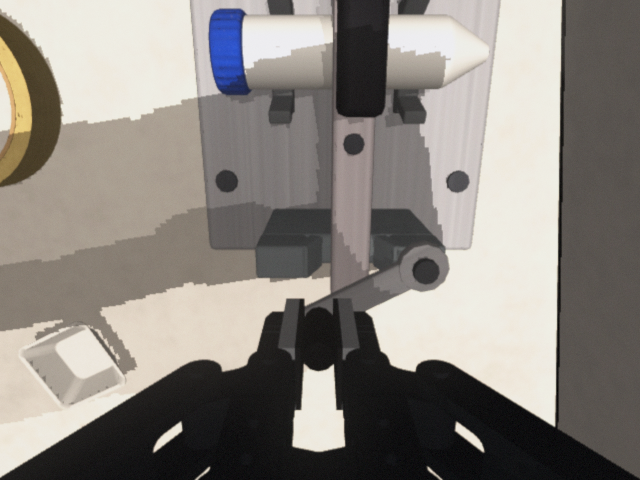

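apply_moves(targets=[-0.05, 0.19, 0, 0, 0, 0, 0, -0.07, 0.39, 0, 0, 0, 0, 0, -0.07, 0.58, 0, 0, 0, 0, 0, -0.05, 0.71, 0, 0, 0, 0, 0, -0.045, 0.76, 0, 0, 0, 0, 0])

```text
time: 19.55
ee_pos: [0.4292, 0.0407, 0.0903]
tcp_rot: [-179.9, 0.0, 80.9]
wrist_force: [-0.3, -0.9, 1.8]
opening: 0.0107
```

apply_moves(targets=[0, 0, 0, 0, 0, 0, 0, 0, 0, 0, 0, 0, 0, 0.25, 0, 0, 0, 0, 0, 0, 0.35, 0, 0, 0, 0, 0, 0, 0.35, 0, 0, 0.5, 0, 0, 0, 0.35])

```text
time: 20.05
ee_pos: [0.4285, 0.0404, 0.1041]
tcp_rot: [-179.8, 0.0, 80.9]
wrist_force: [-0.1, 1.1, 0.7]
opening: 0.0298
```

apply_moves(targets=[0, 0, 1.5, 0, 0, 0, 0.35, 0, -1, 3, 0, 0, 0, 0.35, 0, -2.5, 4, 0, 0, 0, 0.35, 0, -4, 4, 0, 0, 0, 0.35, 0, -4, 4, 0, 0, 0, 0.35])

```text
time: 20.55
ee_pos: [0.4298, -0.0839, 0.2277]
tcp_rot: [179.8, 0.1, 80.6]
wrist_force: [0.1, 1.0, -0.1]
opening: 0.0303
```

Run:
```python
from h import *
c=snap('wrist','w15.png');s=snap('scene','s15.png');d=snap('side','d15.png');o=bot.get_obs(); print(o['ee_pos'],o['opening'],o['wrist_force'])
a=s['img'][180:300,250:370,::-1];b=d['img'][190:340,270:420,::-1]
cv2.imwrite('pics/sd15.png',np.hstack([cv2.resize(a,(400,400),interpolation=2),cv2.resize(b,(400,400),interpolation=2)]))
```

```text
[ 0.42943005 -0.0795127   0.22571036] 0.029861823043058008 [-0.63938419 -0.32781648 -0.13776206]
```

View pics/w15.png

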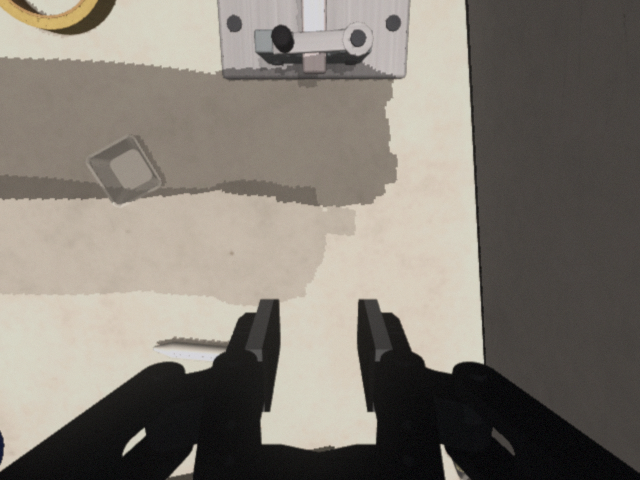

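View pics/sd15.png

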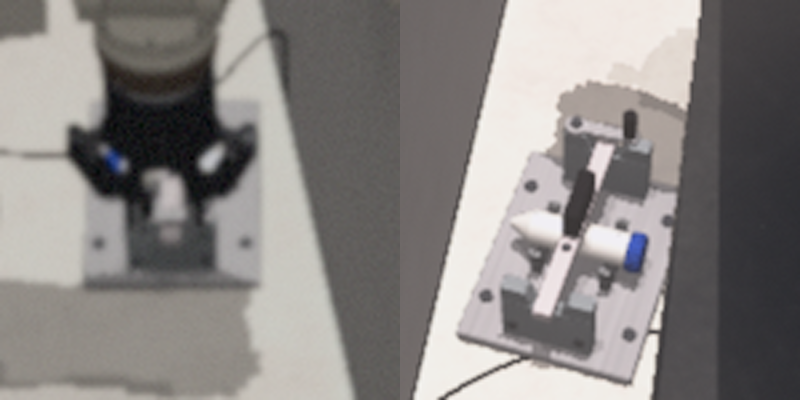

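Run:
```python
from h import *
c=camera('wrist');d=camera('side')
th=np.radians(-9.2); X=np.array([np.cos(th),np.sin(th)]);Y=np.array([-X[1],X[0]]); cen=np.array([.4603,.1158])
cr=lambda p:np.round([(p[:2]-cen)@X,(p[:2]-cen)@Y],4)
pin=cr(at(c,283,35,.112));pv=cr(at(c,357,37,.088)); v=pin-pv
print('pin',pin,'pivot',pv,'theta',np.arctan2(-v[0],-v[1]),'bar near end',cr(at(c,314,72,.074)))
D=lambda u,v,z:at(d,270+(u-400)*150/400,190+v*150/400,z)
print('side: bar far end',cr(D(546,314,.074)),'near end',cr(D(601,143,.074)),'pin',cr(D(630,113,.112)),'piv',cr(D(577,123,.088)))
for q in ('petri','vial'):
  for n in ('side','scene'):
    if n=='scene':camera('scene')
    print(q,n,[(np.round(r['box']).tolist(),round(r['conf'],2)) for r in recognise(q,n)[:1]])
```

```text
pin [-0.0192 -0.0793] pivot [ 0.0249 -0.0766] theta 1.5096481641455954 bar near end [-0.002  -0.0956]
side: bar far end [-0.007   0.1028] near end [ 0.0008 -0.0723] pin [-0.0208 -0.0807] piv [ 0.0233 -0.076 ]
petri side [([282.0, 388.0, 314.0, 423.0], 0.75)]
petri scene []
vial side []
vial scene [([357.0, 386.0, 374.0, 405.0], 0.62)]
```

apply_moves(targets=[0.5, 1.3, 0.5, 0, 0, 0, 0.35, 0.7, 2.6, 0.5, 0, 0, 0, 0.35, 0.7, 3, 0.5, 0, 0, 0, 0.35, 0.7, 3, 0.5, 0, 0, 0, 0.35, 0.7, 3, 0.5, 0, 0, 0, 0.35])

```text
time: 21.6
ee_pos: [0.4503, 0.0103, 0.2401]
tcp_rot: [-180.0, 0.0, 80.9]
wrist_force: [-0.0, -0.5, -0.3]
opening: 0.0303
```

Run:
```python
from h import *
c=snap('wrist','w16.png')
cv2.imwrite('pics/w16c.png',cv2.resize(c['img'][0:300,150:450,::-1],(600,600),interpolation=2))
```

```text
(no output)
```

View pics/w16c.png

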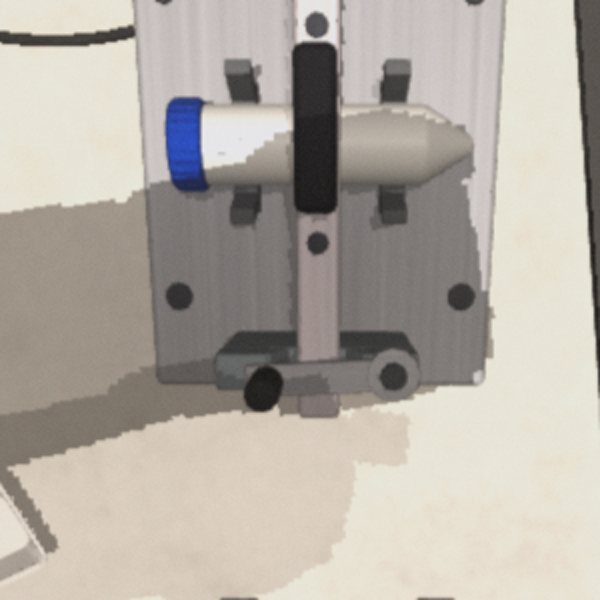

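Run:
```python
from h import *
c=camera('wrist');o=bot.get_obs();print(o['ee_pos'])
th=np.radians(-9.2); X=np.array([np.cos(th),np.sin(th)]);Y=np.array([-X[1],X[0]]); cen=np.array([.4603,.1158])
cr=lambda p:np.round([(p[:2]-cen)@X,(p[:2]-cen)@Y],4)
A=lambda u,v,z:cr(at(c,150+u/2,v/2,z))
print('pintop',A(266,377,.112),'pinbase',A(259,399,.084),'piv',A(394,374,.086),'armedge top',A(282,363,.084),A(365,361,.084),'bot',A(285,395,.084),A(370,393,.084))
print('bar end',A(319,396,.074),A(319,416,.062),'rib',A(315,43,.104),A(316,212,.104),'upr',A(232,333,.079),A(408,333,.079))
for y in (-.106,-.098): print((cen-.018*X+y*Y).round(4))
```

```text
[0.45037262 0.00973475 0.24022232]
pintop [-0.0164 -0.0782] pinbase [-0.0216 -0.0915] piv [ 0.0281 -0.0817] armedge top [-0.0128 -0.0781] [ 0.0176 -0.0773] bot [-0.0119 -0.09  ] [ 0.0196 -0.0892]
bar end [ 0.0005 -0.0924] [ 0.0002 -0.103 ] rib [0.0004 0.0233] [ 0.0004 -0.0258] upr [-0.0313 -0.0679] [ 0.0334 -0.0677]
[0.4256 0.014 ]
[0.4269 0.0219]
```

```bash
python3 -c "
from h import *
print(bot.job_done(), bot.get_obs()['time'])"
```

```text
the job is handed in; nothing more can be done
the job is handed in; nothing more can be done
```

The job is done and handed in at about 22 s of the 72 s allowed. The tube lies in both rests, the bar is in both slots with its rib up, and the keeper is swung across the end of the bar. I set the tube and bar down gently, with 5 N and 8 N showing at the wrist on contact.

My last checks, from the pictures:
- **Tube and bar:** both look seated. When I let go of the bar, its height matched lying at the bottom of the slots. The rib was within about 1.5 mm of centre, but readings of the bar's end heights and positions differed by a few millimetres.
- **Keeper:** I aimed for 1.6 rad. The two wrist pictures gave about 1.51 and 1.55 rad, so it crosses the bar but may be a degree or two short of square. I left it there rather than nudge it again.
- **Petri dish and vial:** the Petri dish was found again in the side view and the vial in the scene view, both where they started. The network missed each of them in the other view. I did not touch either.

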